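# Stack the brake plates on the splined hub

## Task

Build up the brake pack on the splined hub: first the brown friction disc with its tab towards the yellow mark on the stand, then the bright steel plate on top of it with its tab pointing directly away from the mark. Lower each one fully home and flat on the one below before letting go, do not drop it, and leave the circuit board, screwdriver and oil can where they are.

Things in the scene. Friction and masses are not known exactly. Their poses are not given: they have to be found in the camera images.
- hub_seat (a point): On the axis of the brass splined hub, 48 mm above the bench, level with the upper face of the steel end plate already fitted: the friction disc's underside comes to rest here. z up, x towards the yellow mark. End plate: fixed, 48 mm across, 8 mm thick, its 16 mm wide tab points away from the mark to 45 mm from the axis.
- hub_tip (a point): Top of the brass hub on its axis, 30 mm above the seat; same axes. The hub is a cross of four upright splines, each 10 mm wide and 16 mm from axis to tip, one pointing to the mark; straight to 22 mm above the seat, above that a tapered lead-in narrowing to 4 mm wide and 12 mm from the axis.
- yellow_mark (a point): Yellow mark on the rim of the stand's dark grey base disc (130 mm across, 12 mm high, fixed to the bench), 53 mm from the hub's axis, 12 mm above the bench. Between base and end plate is a pedestal 40 mm across.
- friction_disc_center (a point): Centre of the brown octagonal friction disc (copper-coloured tab), half-way up its 8 mm thickness; x along its tab, z up. 54 mm over opposite flats (free grip on the flats 90 degrees from the tab), about 60 g. Cross-shaped bore: slots 14 mm wide, reaching 18 mm from the centre, one in line with the tab, so it fits the hub every quarter turn. Starts flat on a fixed blue round support 40 mm across, 20 mm high.
- friction_disc_tab (a point): Point on the friction disc's only tab, 42 mm from its centre; same axes. The tab is 16 mm wide, 6 mm thick and ends 46 mm from the centre.
- steel_plate_center (a point): Centre of the bright octagonal steel plate, half-way up its 8 mm thickness; x along its tab, z up. 62 mm over opposite flats (free grip on the flats 90 degrees from the tab), about 100 g. Cross-shaped bore: slots 14 mm wide, reaching 18 mm from the centre, one in line with the tab, so it fits the hub every quarter turn. Starts flat on a fixed blue round support 40 mm across, 20 mm high.
- steel_plate_tab (a point): Point on the steel plate's only tab, 46 mm from its centre; same axes. The tab is 16 mm wide, 6 mm thick and ends 50 mm from the centre.
- circuit_board: Bystander: green circuit board with components, 90 x 130 mm, 20 mm high, lying on the bench; origin at the centre of its underside.
- screwdriver: Bystander: screwdriver with red handle, 200 mm long, 26 mm thick, lying on the bench along its x axis; origin under its middle.
- oil_can: Bystander: red oil can, 52 mm across, 115 mm high, upright on the bench; origin at the centre of its underside.
Things that resemble listed ones, but are neither listed nor needed, are in the scene too. What is shaped like the part that bears hub_seat but blue or pink is not meant. There is more than one size of the part that bears steel_plate_center; the job needs the larger.

How it is judged:
On the way:
1. the friction disc is fully home on the hub, flat, with its tab towards the yellow mark, and released (horizontal distance between friction_disc_center and hub_seat below 0.004 m and z of friction_disc_center in the frame of hub_seat between 0.0015 and 0.0065 m and angle between friction_disc_center's own z axis and vertical below 0.1 rad and angle between the x axis of friction_disc_center and the x axis of hub_seat, either way round below 0.2 rad and x of friction_disc_tab in the frame of hub_seat above 0.035 m and contact force between friction_disc and the fingers below 0.1 N and linear speed of friction_disc below 0.02 m/s), for 0.2 s.
At the end, for the whole second after the job is handed in: Both plates on the splines, friction disc below: centres within 4 mm of the axis and 2.5 mm of seated height (4 and 12 mm above the seat), flat within 0.1 rad, tab lines within 0.2 rad of the mark line, friction tab on the mark side, steel tab opposite; released and at rest (all of step 1 and horizontal distance between steel_plate_center and hub_seat below 0.004 m and z of steel_plate_center in the frame of hub_seat between 0.0095 and 0.0145 m and angle between steel_plate_center's own z axis and vertical below 0.1 rad and angle between the x axis of steel_plate_center and the x axis of hub_seat, either way round below 0.2 rad and x of steel_plate_tab in the frame of hub_seat below -0.035 m and contact force between steel_plate and the fingers below 0.1 N and linear speed of steel_plate below 0.02 m/s); the robot touches nothing.
It fails at once if the circuit board is moved more than 30 mm (distance of circuit_board from where it was at the start of the episode above 0.03 m).
It fails at once if the screwdriver is moved more than 30 mm (distance of screwdriver from where it was at the start of the episode above 0.03 m).
It fails at once if the oil can is moved more than 30 mm (distance of oil_can from where it was at the start of the episode above 0.03 m).
It fails at once if the friction disc is dropped onto the hub (falls free of the fingers faster than 0.45 m/s, as from more than about 10 mm) (horizontal distance between friction_disc_center and hub_seat below 0.06 m and contact force between friction_disc and the fingers below 0.05 N and linear speed of friction_disc above 0.45 m/s).
It fails at once if the steel plate is dropped onto the hub (falls free of the fingers faster than 0.45 m/s, as from more than about 10 mm) (horizontal distance between steel_plate_center and hub_seat below 0.06 m and contact force between steel_plate and the fingers below 0.05 N and linear speed of steel_plate above 0.45 m/s).
It also fails if it takes over 58 s, if anything falls off the work surface, if the arm or the gripper's body presses on something with over 40 N, if the wrist force passes 120 N, or if a joint passes its speed limit or range.

## Robot

A 7-joint arm with a two-finger parallel gripper is mounted at the origin on the work surface. World frame = base frame: x ahead of the robot, y to its left, z up, the work surface at z = 0. Lengths are in m, angles in rad, forces in N, time in s.
With the tool pointing down it reaches from about 0.425 to 0.925 m from the base axis. Payload 6.8 kg.
Tool frame: the origin (TCP) lies between the finger pads; the fingertips stand 22 mm ahead of it and the grasp point (between the pads) lies 3 mm ahead of it; z points along the fingers, y is the direction in which the jaws open and shut (so a half turn about z gives the same grasp; the last joint's range is limited). The gripper opens to 85 mm and grips with 20 to 120 N. Pads are 22 mm wide; open, the fingers measure 114 mm over their backs; the gripper's body (76 mm by 85 mm) begins 54 mm behind the grasp point. The pads swing forward as they close: fully open they stand 13 mm farther back than shut.
Start: joints at [1.076, 0.477, 0.022, 1.555, -0.011, 1.109, -0.083], TCP at [0.255, -0.625, 0.253] pointing down, gripper open.
Joint ranges: [-2.96, 2.96], [-0.34, 2.1], [-1.41, 1.46], [0.24, 2.44], [-1.37, 4.51], [0.17, 1.92], [-2.96, 2.96]. Speed limits (rad/s): [2.39, 2.39, 3.14, 3.14, 3.14, 3.14, 3.14].

## Interface

Orientations are given as a unit quaternion [w, x, y, z].
In Python, from station import bot gives the robot as it stands. The module is installed in compiled form; this text tells all that it offers.
- The arm moves only by the tool drive_tool, never from a script. Its argument "series" is one flat list of numbers, 7 for each row, row after row: the opening, from -1 (shut) to 1 (fully open), then the shift along the tool's x, y, z in mm, then the turn, a rotation vector about the tool's x, y, z in rad. In form: [jaw, x, y, z, wx, wy, wz, jaw, x, y, z, wx, wy, wz, ...]. A call has 1 to 12 rows; each row shifts and turns the commanded pose from where the row before left it, along the tool's axes as they then stand; what a row does not reach is not made up. A row lasts 1/8 s, in which the tool goes at most 62.5 mm and 10.7 degrees, less where a joint would pass 70% of its speed; a pose out of reach is approached as far as the arm can. A call with a gripper value outside its range is refused whole. The fingers move at their own pace and stop on an object; "force" is the grip in N (left out, the last holds). Time passes only in rows, so rows that do not move let the fingers close. It gives the time, the measured TCP pose, the force and the opening at its end, in the units of the state.
- bot.get_obs(): the state, without advancing time (a new reading comes with each control period).
- bot.read_camera(name): name is "scene" or "top"; returns a dict with "pixels" (480x640x3 uint8, blue, green, red), "camera_matrix" (3x3 intrinsics, pixels), "distortion" ([k1, k2, p1, p2, k3] as OpenCV has them; the pictures are not rectified), "rvec" (rotation vector, rad) and "tvec" (3), from world to camera coordinates, as OpenCV has them. Camera axes: x right, y down, z forward; pixel columns grow to the right and rows downward; lengths in m; the calibration is good to about 2 mm. A picture is of the moment at which its call begins. There is no depth.
- bot.hand_in(): hands the job in, once; it reports no verdict.
The state is a dict: "t": time; "q": joint angles; "joint_vel": joint speeds; "joint_torque": joint torques, N m; "eef_pos": TCP position; "tool_rot": TCP orientation; "contact_force": force on the tool from outside, world axes, zero at the start; "torque": the same for the moment, N m; "gripper_width": opening from 0.0 (shut) to 1.0 (fully open).
Only numpy, scipy, OpenCV 4.12 (cv2) and the standard library are available. Lean on these libraries where they do the work, as an engineer would, in place of code of your own. Each camera call takes 0.05 s, during which the arm holds its last target. There are 200 camera calls.

## Working session

There is one attempt and no reset: what is moved stays moved. The work goes in short steps, Python scripts to look and compute and a tool call to move; the robot and the scene stay as the last step left them, time stands still between calls to the robot, and variables do not carry over. Pictures are saved under pics/ and viewed, about 8 in all and at most 12, crops included, and the job is handed in when it is done.

Besides the shell and the picture viewer there is one more tool, called after "Request:" by a JSON object that holds its "method" and its "body", one argument or row to a line. drive_tool: Moves the arm, as the interface text tells. Its arguments: {"type":"object","properties":{"series":{"type":"array"},"force":{"type":"number"}},"required":["series"]}

```bash
mkdir -p pics; cat > h.py <<'E'
import numpy as np, cv2
from station import bot
def cam(n):
    c=bot.read_camera(n); c={k:np.array(v) for k,v in c.items()}; return c
def ray(c,uv):
    R,_=cv2.Rodrigues(c['rvec'].astype(float)); p=cv2.undistortPoints(np.array(uv,float).reshape(-1,1,2),c['camera_matrix'],c['distortion']).reshape(-1,2)
    d=np.c_[p,np.ones(len(p))]@R; o=-R.T@c['tvec'].reshape(3); return o,d
def onz(c,uv,z):
    o,d=ray(c,uv); return o+d*((z-o[2])/d[:,2])[:,None]
def proj(c,P):
    return cv2.projectPoints(np.array(P,float).reshape(-1,1,3),c['rvec'].astype(float),c['tvec'].astype(float),c['camera_matrix'],c['distortion'])[0].reshape(-1,2)
def tri(c1,p1,c2,p2):
    o1,d1=ray(c1,p1);o2,d2=ray(c2,p2);d1=d1[0];d2=d2[0]
    s=np.linalg.lstsq(np.c_[d1,-d2],o2-o1,rcond=None)[0]
    a=o1+s[0]*d1;b=o2+s[1]*d2; return (a+b)/2,np.linalg.norm(a-b)
E
python3 - <<'E'
from h import *
import pickle
for n in('scene','top'):
    c=cam(n); cv2.imwrite(f'pics/{n}0.png',c['pixels']); pickle.dump(c,open(n+'0.pkl','wb'))
    R,_=cv2.Rodrigues(c['rvec'].astype(float)); print(n,-R.T@c['tvec'].reshape(3),c['camera_matrix'][0,0])
print(bot.get_obs())
E
```

```text
scene [ 0.9790927  -0.55220756  0.78412656] 495.6391066498433
top [0.2538608  0.02813516 1.23769171] 568.5504442051777
{'t': 0.1, 'q': array([ 1.07589973,  0.47773819,  0.02234205,  1.55630961, -0.01151288,
        1.10931566, -0.08307925]), 'joint_vel': array([ 0.0005016 , -0.00272873, -0.00185726, -0.00174483, -0.00274473,
       -0.00089226,  0.00092877]), 'joint_torque': array([ 3.72982773e-03, -5.97761321e+01,  1.61334302e+00, -2.81957728e+01,
        1.28129238e-02,  5.03447140e-03,  1.53069305e-05]), 'eef_pos': array([ 0.25444103, -0.62468654,  0.25242713]), 'tool_rot': array([-7.93978950e-04,  9.81352974e-01,  1.92212553e-01, -2.10482063e-04]), 'contact_force': array([-0.08539788, -0.04232364,  0.51050645]), 'torque': array([-0.01436885,  0.01968802, -0.05121175]), 'gripper_width': 1.004524419768398}
```

View pics/scene0.png

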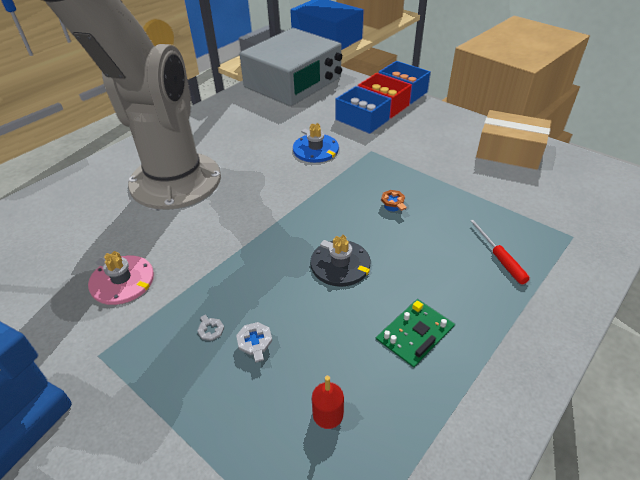

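View pics/top0.png

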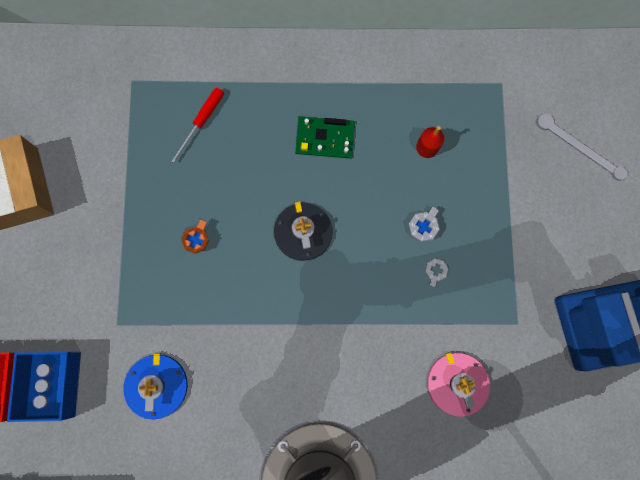

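Scene/top pixels of the candidates:
- **Stands:** dark grey, scene (340,262), top (303,230), is the one wanted. Blue (316,148)/(155,386) and pink (121,280)/(459,383) are decoys.
- **Friction disc:** brown, (393,201)/(195,239), only one.
- **Steel plates:** large, (254,340)/(424,225), is the one wanted. Small, (210,328)/(437,270), is a decoy.

I'll check these choices in one close crop.

```bash
python3 - <<'E'
from h import *
import pickle
rows=[]
for n,L in(('scene',[(393,201),(340,258),(254,340)]),('top',[(195,236),(303,230),(424,225)])):
    c=pickle.load(open(n+'0.pkl','rb')); im=c['pixels']
    rows.append(np.hstack([cv2.resize(im[v-33:v+33,u-33:u+33],(264,264),interpolation=cv2.INTER_CUBIC) for u,v in L]))
cv2.imwrite('pics/crop0.png',np.vstack(rows))
E
```

```text
(no output)
```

View pics/crop0.png

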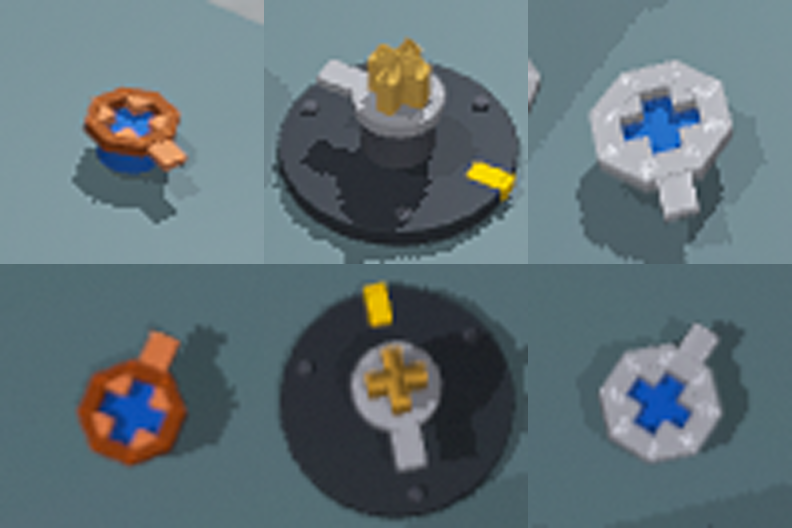

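Crops confirm the choices: the brown disc with copper tab, the dark stand with the yellow mark and the brass cross, and the larger bright plate. Each sits on its blue support.

```bash
cat > meas.py <<'E'
from h import *
def blob(m,near,r=33):
    k=np.zeros(m.shape,np.uint8); u,v=near; k[max(0,v-r):v+r,max(0,u-r):u+r]=m[max(0,v-r):v+r,max(0,u-r):u+r]
    n,l,s,ce=cv2.connectedComponentsWithStats(k.astype(np.uint8)); 
    return (l==1+np.argmax(s[1:,4])).astype(np.uint8)
S=4
def body_tab(m,rad):  # hull-filled mask, upsample, opening
    cs,_=cv2.findContours(m,cv2.RETR_EXTERNAL,cv2.CHAIN_APPROX_NONE)
    f=np.zeros_like(m); cv2.drawContours(f,[max(cs,key=cv2.contourArea)],-1,1,-1)
    F=(cv2.resize(f.astype(np.float32),None,fx=S,fy=S,interpolation=cv2.INTER_LINEAR)>.5).astype(np.uint8)
    K=cv2.getStructuringElement(cv2.MORPH_ELLIPSE,(int(2*rad*S)|1,)*2)
    P=cv2.copyMakeBorder(F,90,90,90,90,cv2.BORDER_CONSTANT,value=0)
    B=cv2.morphologyEx(P,cv2.MORPH_OPEN,K)[90:-90,90:-90]; T=F&(1-cv2.dilate(B,np.ones((5,5),np.uint8)))
    n,l,s,ce=cv2.connectedComponentsWithStats(T); t=ce[1+np.argmax(s[1:,4])]
    M=cv2.moments(B,True); g=lambda p:(np.array(p)+.5)/S-.5
    return g((M['m10']/M['m00'],M['m01']/M['m00'])),g(t),M['m00']/S/S
def cen(m):
    M=cv2.moments(m,True); return np.array((M['m10']/M['m00'],M['m01']/M['m00']))
def masks(c):
    im=cv2.medianBlur(c['pixels'],1); h=cv2.cvtColor(im,cv2.COLOR_BGR2HSV); H,Sx,V=[h[...,i].astype(int) for i in range(3)]
    return dict(brown=(H<15)&(Sx>110)&(V>70),steel=(Sx<40)&(V>110),brass=(H>=14)&(H<26)&(Sx>90)&(V>60),yellow=(H>=24)&(H<33)&(Sx>170)&(V>150),dark=(V<86)&(Sx<95))
E
python3 - <<'E'
from meas import *
import pickle
C={n:pickle.load(open(n+'0.pkl','rb')) for n in('scene','top')}
N=dict(f=dict(scene=(393,201),top=(195,236)),s=dict(scene=(254,344),top=(424,222)),h=dict(scene=(340,247),top=(303,227)))
for k,col in(('f','brown'),('s','steel')):
    r={}
    for n,c in C.items():
        m=blob(masks(c)[col],N[k][n],24); r[n]=body_tab(m,{'scene':6.5,'top':7}[n]); b,t,a=r[n]
        B,T=onz(c,[b],.024)[0],onz(c,[t],.024)[0]; d=T-B
        print(k,n,b,t,'area',a,'c@24',B.round(4),'tabdist',np.hypot(*d[:2]).round(4),'ang',np.arctan2(d[1],d[0]).round(3))
    print('tri c',*tri(C['scene'],r['scene'][0],C['top'],r['top'][0]),'tab',*tri(C['scene'],r['scene'][1],C['top'],r['top'][1]))
r={}
for n,c in C.items():
    M=masks(c); r[n]=[cen(blob(M['brass']&~M['yellow'],N['h'][n],16)),cen(blob(M['yellow'],{'scene':(364,269),'top':(298,207)}[n],9))]
    dk=blob(M['dark']|0,(340,262) if n=='scene' else (303,231),36)
    cs,_=cv2.findContours(dk,0,1); hl=cv2.convexHull(max(cs,key=cv2.contourArea)); e=cv2.fitEllipse(hl)
    print(n,'brass',r[n][0],'yel',r[n][1],onz(c,[r[n][0]],.063)[0],onz(c,[r[n][1]],.012)[0],'base',e,onz(c,[e[0]],.006 )[0])
for i in(0,1): print(tri(C['scene'],r['scene'][i],C['top'],r['top'][i]))
E
```

```text
f scene [392.59877362 198.08852729] [402.05840381 207.0827167 ] area 294.3125 c@24 [0.4989 0.268  0.024 ] tabdist 0.039 ang -0.371
f top [194.69371508 239.33353507] [201.76260897 223.52973225] area 503.4375 c@24 [0.5026 0.2668 0.024 ] tabdist 0.0378 ang -0.378
tri c [0.50128546 0.26557973 0.02700763] 0.0018153795164488153 tab [0.53681863 0.2520952  0.02610342] 0.0010815649947277396
s scene [253.50900164 337.88967416] [258.48150106 357.30734672] area 840.125 c@24 [ 0.5286 -0.2309  0.024 ] tabdist 0.0436 ang -0.571
s top [423.72319048 226.18371429] [433.79382716 210.49907407] area 656.25 c@24 [ 0.5328 -0.2321  0.024 ] tabdist 0.0425 ang -0.585
tri c [ 0.53138326 -0.23191849  0.02786018] 0.001647294074149485 tab [ 0.56717882 -0.25527655  0.02695798] 0.000946704239294773
scene brass [340.12272727 243.90454545] yel [363.36734694 268.79591837] [0.52339117 0.03230283 0.063     ] [0.57647631 0.04518194 0.012     ] base ((338.4072265625, 269.94793701171875), (31.598573684692383, 57.80057144165039), 98.17891693115234) [0.53399103 0.01371387 0.006     ]
top brass [302.77181208 225.73154362] yel [298.08 206.7 ] [0.52437745 0.03295874 0.063     ] [0.57947995 0.04367225 0.012     ] base ((304.8490295410156, 230.63525390625), (57.72836685180664, 64.5705337524414), 77.82964324951172) [0.52636543 0.02856836 0.006     ]
(array([0.52390481, 0.03254676, 0.06329547]), np.float64(0.0011382237100018924))
(array([0.57832409, 0.04328581, 0.01499325]), np.float64(0.0009841663893487241))
```

Measured, mean of the two views:

| Thing | Position (m) | Tab or mark angle (rad) | Height check |
|---|---|---|---|
| Friction disc | (0.501, 0.2675) | -0.375 | triangulated 27 mm, nominal 24 |
| Steel plate | (0.531, -0.2315) | -0.578 | triangulated 28 mm, nominal 24 |
| Hub axis | (0.524, 0.0325) | 0.20 | brass 63 mm, about right |

The mark comes out 54.5 mm from the axis, against 53 given. The views disagree by 2–4 mm, which a squeeze on two pairs of flats will centre out. I'm setting out now.

```bash
cat > plan.py <<'E'
import sys; from h import *
from scipy.spatial.transform import Rotation as Rn
def st():
    o=bot.get_obs(); q=o['tool_rot']; R=Rn.from_quat([q[1],q[2],q[3],q[0]]).as_matrix()
    return o,R,np.arctan2(R[1,0],R[0,0])
def plan(x,y,z,yaw,n):
    o,R,a=st(); p=o['eef_pos']; print('t%.2f'%o['t'],'p',p.round(4),'yaw %.3f'%a,'w %.3f'%o['gripper_width'],'F',o['contact_force'].round(1),'q7 %.2f'%o['q'][6],'tilt',R[:2,2].round(4))
    D=(np.array([x,y,z])-p)/n*1000; da=(yaw-a)/n
    for i in range(n):
        b=a+i*da; print([round(v,1) for v in(np.cos(b)*D[0]+np.sin(b)*D[1],np.sin(b)*D[0]-np.cos(b)*D[1],-D[2])],round(-da,3))
        if abs(da)<1e-3: print('x',n); break
if __name__=='__main__': plan(*map(float,sys.argv[1:5]),int(sys.argv[5]))
E
python3 plan.py .56 -.2 .2 .41 12
```

```text
t0.10 p [ 0.2544 -0.6247  0.2524] yaw 0.387 w 1.005 F [-0.1 -0.   0.5] q7 -0.08 tilt [-0.0007  0.0015]
[np.float64(36.9), np.float64(-23.2), np.float64(4.4)] -0.002
[np.float64(37.0), np.float64(-23.1), np.float64(4.4)] -0.002
[np.float64(37.0), np.float64(-23.0), np.float64(4.4)] -0.002
[np.float64(37.1), np.float64(-23.0), np.float64(4.4)] -0.002
[np.float64(37.1), np.float64(-22.9), np.float64(4.4)] -0.002
[np.float64(37.2), np.float64(-22.8), np.float64(4.4)] -0.002
[np.float64(37.2), np.float64(-22.7), np.float64(4.4)] -0.002
[np.float64(37.2), np.float64(-22.7), np.float64(4.4)] -0.002
[np.float64(37.3), np.float64(-22.6), np.float64(4.4)] -0.002
[np.float64(37.3), np.float64(-22.5), np.float64(4.4)] -0.002
[np.float64(37.4), np.float64(-22.5), np.float64(4.4)] -0.002
[np.float64(37.4), np.float64(-22.4), np.float64(4.4)] -0.002
```

Request:
{"method": "drive_tool", "body": {
  "series": [1, 44, -28, 0, 0, 0, 0, 1, 44, -28, 0, 0, 0, 0, 1, 44, -28, 0, 0, 0, 0, 1, 44, -28, 0, 0, 0, 0, 1, 44, -28, 0, 0, 0, 0, 1, 44, -28, 0, 0, 0, 0, 1, 44, -28, 0, 0, 0, 0, 1, 44, -28, 0, 0, 0, 0, 1, 44, -28, 0, 0, 0, 0, 1, 44, -28, 0, 0, 0, 0],
  "force": 25
}}

```text
t: 1.35
eef_pos: [0.557, -0.1984, 0.253]
tool_rot: [-0.0, 0.981, 0.192, -0.0]
contact_force: [0.2, -0.3, 0.3]
gripper_width: 0.999
```

```bash
python3 plan.py .501 .2675 .15 .41 10
```

```text
t1.35 p [ 0.557  -0.1984  0.253 ] yaw 0.387 w 0.999 F [ 0.2 -0.3  0.3] q7 -1.01 tilt [-0.0006  0.    ]
[np.float64(12.4), np.float64(-45.3), np.float64(10.3)] -0.002
[np.float64(12.5), np.float64(-45.2), np.float64(10.3)] -0.002
[np.float64(12.6), np.float64(-45.2), np.float64(10.3)] -0.002
[np.float64(12.7), np.float64(-45.2), np.float64(10.3)] -0.002
[np.float64(12.8), np.float64(-45.1), np.float64(10.3)] -0.002
[np.float64(12.9), np.float64(-45.1), np.float64(10.3)] -0.002
[np.float64(13.0), np.float64(-45.1), np.float64(10.3)] -0.002
[np.float64(13.1), np.float64(-45.1), np.float64(10.3)] -0.002
[np.float64(13.2), np.float64(-45.0), np.float64(10.3)] -0.002
[np.float64(13.3), np.float64(-45.0), np.float64(10.3)] -0.002
```

Request:
{"method": "drive_tool", "body": {
  "series": [1, 12.8, -45.1, 10.3, 0, 0, -0.002, 1, 12.8, -45.1, 10.3, 0, 0, -0.002, 1, 12.8, -45.1, 10.3, 0, 0, -0.002, 1, 12.8, -45.1, 10.3, 0, 0, -0.002, 1, 12.8, -45.1, 10.3, 0, 0, -0.002, 1, 12.8, -45.1, 10.3, 0, 0, -0.002, 1, 12.8, -45.1, 10.3, 0, 0, -0.002, 1, 12.8, -45.1, 10.3, 0, 0, -0.002, 1, 12.8, -45.1, 10.3, 0, 0, -0.002, 1, 12.8, -45.1, 10.3, 0, 0, -0.002, 1, 0, 0, 0, 0, 0, 0]
}}

```text
t: 2.72
eef_pos: [0.4985, 0.2701, 0.1494]
tool_rot: [-0.001, 0.979, 0.205, -0.001]
contact_force: [-1.0, -0.5, 0.1]
gripper_width: 1.003
```

```bash
python3 plan.py .501 .2675 .03 .41 4
```

```text
t2.73 p [0.4985 0.2701 0.1494] yaw 0.414 w 1.003 F [-1.  -0.5  0.1] q7 -1.94 tilt [-0.0022  0.0017]
[np.float64(0.3), np.float64(0.9), np.float64(29.8)] 0.001
x 4
```

Request:
{"method": "drive_tool", "body": {
  "series": [1, 0.3, 0.9, 30, 0, 0, 0, 1, 0.3, 0.9, 30, 0, 0, 0, 1, 0.3, 0.9, 30, 0, 0, 0, 1, 0.3, 0.9, 30, 0, 0, 0, 1, 0, 0, 0, 0, 0, 0, 0.2, 0, 0, 0, 0, 0, 0, 0.2, 0, 0, 0, 0, 0, 0, -1, 0, 0, 0, 0, 0, 0, -1, 0, 0, 0, 0, 0, 0, -1, 0, 0, 0, 0, 0, 0, -1, 0, 0, 0, 0, 0, 0, -1, 0, 0, 0, 0, 0, 0],
  "force": 25
}}

```text
t: 4.22
eef_pos: [0.5042, 0.2633, 0.0319]
tool_rot: [-0.0, 0.979, 0.202, 0.001]
contact_force: [-1.1, -0.3, 6.9]
gripper_width: 0.626
```

```bash
python3 plan.py .501 .2675 .029 -.375 5; python3 - <<'E'
from h import *
r=[]
for n,(u,v) in(('scene',(393,190)),('top',(195,232))):
    im=cam(n)['pixels']; r.append(cv2.resize(im[v-40:v+40,u-40:u+40],(400,400),interpolation=cv2.INTER_CUBIC))
cv2.imwrite('pics/g1.png',np.hstack(r))
E
```

```text
t4.22 p [0.5042 0.2633 0.0319] yaw 0.407 w 0.626 F [-1.1 -0.3  6.9] q7 -2.01 tilt [0.0023 0.0011]
[np.float64(-0.3), np.float64(-1.0), np.float64(0.6)] 0.156
[np.float64(-0.4), np.float64(-1.0), np.float64(0.6)] 0.156
[np.float64(-0.6), np.float64(-0.9), np.float64(0.6)] 0.156
[np.float64(-0.7), np.float64(-0.8), np.float64(0.6)] 0.156
[np.float64(-0.8), np.float64(-0.7), np.float64(0.6)] 0.156
```

View pics/g1.png

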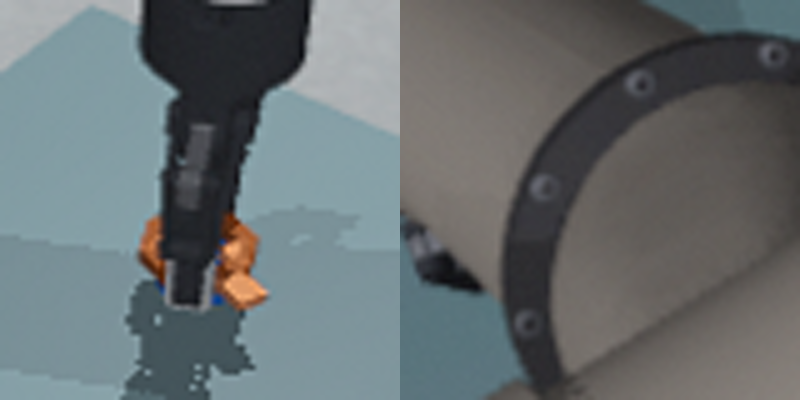

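Width 0.626×85 = 53 mm, so both fingers are on the 45° flats of the disc. Scene crop: the disc is in the jaws with its tab free. The top view is blocked by the arm. Next I'll open, turn 45° and grip properly.

Request:
{"method": "drive_tool", "body": {
  "series": [1, 0, 0, 0, 0, 0, 0, 1, 0, 0, 0, 0, 0, 0, 1, 0, 0, 0, 0, 0, 0, 1, 0, 0, 0, 0, 0, 0.157, 1, 0, 0, 0, 0, 0, 0.157, 1, 0, 0, 0, 0, 0, 0.157, 1, 0, 0, 0, 0, 0, 0.157, 1, 0, 0, 0, 0, 0, 0.157, 1, 0, 0, 0, 0, 0, 0]
}}

```text
t: 5.45
eef_pos: [0.5031, 0.2629, 0.0302]
tool_rot: [0.0, 0.982, -0.187, 0.0]
contact_force: [-0.4, 0.6, 0.3]
gripper_width: 0.997
```

```bash
python3 plan.py .5042 .2633 .029 -.378 1
```

```text
t5.45 p [0.5031 0.2629 0.0302] yaw -0.376 w 0.997 F [-0.4  0.6  0.3] q7 -2.62 tilt [ 0.     -0.0005]
[np.float64(0.9), np.float64(-0.8), np.float64(1.2)] 0.002
```

Request:
{"method": "drive_tool", "body": {
  "series": [0.2, 1, -0.8, 0, 0, 0, 0, 0.2, 0, 0, 0, 0, 0, 0, -1, 0, 0, 0, 0, 0, 0, -1, 0, 0, 0, 0, 0, 0, -1, 0, 0, 0, 0, 0, 0, -1, 0, 0, 0, 0, 0, 0, -1, 0, 0, 0, 0, 0, 0],
  "force": 40
}}

```text
t: 6.32
eef_pos: [0.5047, 0.2631, 0.0305]
tool_rot: [-0.0, 0.982, -0.188, 0.0]
contact_force: [-0.9, -0.2, 5.8]
gripper_width: 0.624
```

```bash
python3 plan.py .501 .2675 .029 -.378 1
```

```text
t6.33 p [0.5047 0.2631 0.0305] yaw -0.378 w 0.624 F [-0.9 -0.2  5.8] q7 -2.62 tilt [0.0003 0.    ]
[np.float64(-5.0), np.float64(-2.7), np.float64(1.5)] -0.0
x 1
```

Request:
{"method": "drive_tool", "body": {
  "series": [-1, 0, 0, -20, 0, 0, 0, -1, 0, 0, -30, 0, 0, 0, -1, 0, 0, -40, 0, 0, 0, -1, 0, 0, -20, 0, 0, 0]
}}

```text
t: 6.82
eef_pos: [0.5051, 0.2635, 0.142]
tool_rot: [-0.001, 0.982, -0.188, 0.001]
contact_force: [0.2, 1.0, 0.3]
gripper_width: 0.621
```

```bash
python3 plan.py .524 .0325 .14 .20 6
```

```text
t6.83 p [0.5051 0.2635 0.142 ] yaw -0.378 w 0.621 F [0.2 1.  0.3] q7 -2.59 tilt [0.002  0.0012]
[np.float64(17.1), np.float64(34.6), np.float64(0.3)] -0.096
[np.float64(13.7), np.float64(36.1), np.float64(0.3)] -0.096
[np.float64(10.2), np.float64(37.3), np.float64(0.3)] -0.096
[np.float64(6.6), np.float64(38.1), np.float64(0.3)] -0.096
[np.float64(2.9), np.float64(38.5), np.float64(0.3)] -0.096
[np.float64(-0.9), np.float64(38.6), np.float64(0.3)] -0.096
```

Request:
{"method": "drive_tool", "body": {
  "series": [-1, 17, 34.6, 0, 0, 0, -0.096, -1, 13.7, 36, 0, 0, 0, -0.096, -1, 10.2, 37.3, 0, 0, 0, -0.096, -1, 6.6, 38, 0, 0, 0, -0.096, -1, 3, 38.5, 0, 0, 0, -0.096, -1, -1, 38.6, 0, 0, 0, -0.096, -1, 0, 0, 0, 0, 0, 0, -1, 0, 0, 0, 0, 0, 0]
}}

```text
t: 7.82
eef_pos: [0.5229, 0.0329, 0.1401]
tool_rot: [-0.0, 0.995, 0.099, -0.0]
contact_force: [-0.3, 0.8, -0.6]
gripper_width: 0.62
```

```bash
python3 plan.py .524 .0325 .14 .20 1; python3 - <<'E'
from h import *
import pickle
c=cam('scene');d=cam('top'); pickle.dump((c,d),open('hold1.pkl','wb'))
o=bot.get_obs()['eef_pos']; print(proj(c,[o]),proj(d,[o]))
a=c['pixels'][150:300,260:420]; b=d['pixels'][150:300,220:380]
cv2.imwrite('pics/hold1.png',np.hstack([cv2.resize(x,(400,375),interpolation=cv2.INTER_CUBIC) for x in(a,b)]))
E
```

```text
t7.83 p [0.5229 0.0329 0.1401] yaw 0.197 w 0.620 F [-0.3  0.8 -0.6] q7 -1.65 tilt [-0.0002  0.0005]
[np.float64(1.0), np.float64(0.6), np.float64(0.1)] -0.003
[[340.72693419 215.43422627]] [[302.19641492 217.68847441]]
```

View pics/hold1.png

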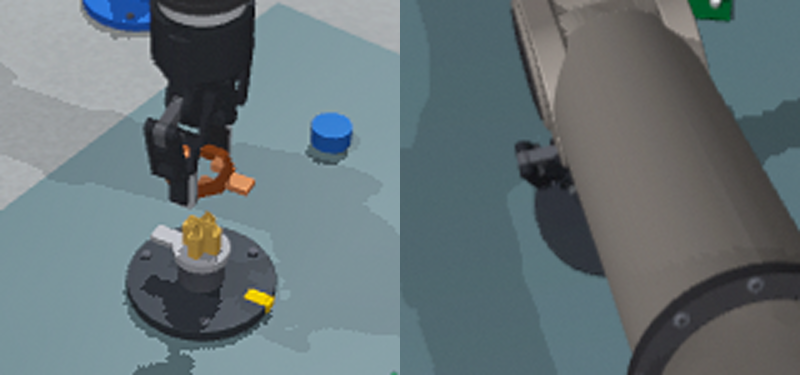

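The disc is held flat, with its tab towards the mark side and above the hub. The top view is blocked by the arm. I'll measure the tab tip from the scene view to get the offset along tool x.

```bash
python3 - <<'E'
from meas import *
import pickle
c,d=pickle.load(open('hold1.pkl','rb'))
m=blob(masks(c)['brown'],(345,220),22)
o=np.array([.5229,.0329,.1401]);a=.197;X=np.array([np.cos(a),np.sin(a)]);Y=np.array([-X[1],X[0]])
v,u=np.nonzero(m)
I=cv2.cvtColor(c['pixels'],cv2.COLOR_BGR2HSV)
for z in(.134,.137,.140):
    P=onz(c,np.c_[u,v],z)[:,:2]-o[:2]; x=P@X;y=P@Y
    print(z,'n',len(x),'xmax',np.sort(x)[-12:].round(4),'y of x>.034',y[x>.034].mean().round(4),y[x>.034].min().round(4),y[x>.034].max().round(4))
# expected tab box pixels for offset 0, disc mid z .1371
for dz in(.003,-.003):
    Q=[[*(o[:2]+X*xx+Y*yy),.1371+dz] for xx,yy in((.027,-.008),(.046,-.008),(.046,.008),(.027,.008))]; print(proj(c,Q).round(1).tolist())
y0,y1,x0,x1=213,232,342,366
print(m[y0:y1,x0:x1]); 
print(I[y0:y1,x0:x1,2])
E
```

```text
0.134 n 252 xmax [0.0396 0.0399 0.0404 0.0407 0.0409 0.0412 0.0414 0.0417 0.0421 0.0424
 0.0426 0.0429] y of x>.034 -0.0002 -0.0096 0.0098
0.137 n 252 xmax [0.041  0.0413 0.0418 0.0421 0.0422 0.0425 0.0427 0.043  0.0435 0.0438
 0.044  0.0443] y of x>.034 -0.0032 -0.0126 0.0067
0.14 n 252 xmax [0.0423 0.0426 0.0431 0.0434 0.0436 0.0439 0.044  0.0444 0.0448 0.0451
 0.0453 0.0456] y of x>.034 -0.0061 -0.0157 0.0036
[[350.9, 222.3], [359.7, 225.3], [363.3, 220.4], [354.5, 217.5]]
[[350.8, 224.6], [359.6, 227.6], [363.1, 222.7], [354.4, 219.8]]
[[0 1 1 1 1 1 1 1 1 1 0 0 0 0 0 0 0 0 0 0 0 0 0 0]
 [0 0 0 1 1 1 1 1 1 1 0 0 0 0 0 0 0 0 0 0 0 0 0 0]
 [0 0 0 1 1 1 1 1 1 1 1 0 0 0 0 0 0 0 0 0 0 0 0 0]
 [0 0 0 1 1 1 1 1 1 1 1 0 0 0 0 0 0 0 0 0 0 0 0 0]
 [0 0 0 1 1 1 1 1 1 1 1 1 0 0 0 0 0 0 0 0 0 0 0 0]
 [0 0 0 0 1 1 1 1 1 1 1 1 0 0 0 0 0 0 0 0 0 0 0 0]
 [0 0 0 0 0 0 1 1 1 1 1 1 1 0 0 0 0 0 0 0 0 0 0 0]
 [1 0 0 0 0 1 1 1 1 1 1 1 1 1 1 1 0 0 0 0 0 0 0 0]
 [1 1 1 0 1 1 1 1 1 1 1 1 1 1 1 1 1 1 1 0 0 0 0 0]
 [1 1 1 1 1 1 1 1 1 1 1 1 1 1 1 1 1 1 1 1 0 0 0 0]
 [1 1 1 1 1 1 1 1 1 1 1 1 1 1 1 1 1 1 1 1 0 
[... 1635 characters left out ...]
97  96  96  97  96  96  85 130 138 139 133 144 178 222 235 240 177
  123 148 152 150 150 148]
 [ 96  95  95  97  95  96  95  98 154 126 113 131 137 135 132 143 191 129
  147 152 151 148 149 149]
 [ 96  95  95  94 100 107 108 150 152 151 152 156 137 124 152 141 139 124
  150 149 150 149 149 149]
 [106 108 124 155 157 155 152 150 148 148 148 150 152 154 156 136 129 148
  149 149 150 149 149 149]
 [154 153 151 150 150 148 148 147 148 148 147 148 149 150 150 150 151 150
  148 149 149 150 149 149]
 [148 147 148 148 148 147 148 148 147 147 147 148 148 148 148 149 149 148
  148 147 149 149 149 149]
 [146 147 148 147 147 147 147 147 148 147 148 148 148 148 149 149 148 149
  148 149 149 149 149 149]]
```

Tab tip top-face centre is at about (359.8, 223.5), against (361.5, 222.9) predicted for zero offset. That puts the disc about 2 mm back along tool x and about 6.5 mm below the TCP. The height agrees with the pick heights (TCP 30.5 mm, disc 24 mm). I'll correct by +2.7 and -0.7 mm and go down in steps, watching force.

Request:
{"method": "drive_tool", "body": {
  "series": [-1, 2.7, -0.7, 15, 0, 0, 0, -1, 0, 0, 15, 0, 0, 0, -1, 0, 0, 12, 0, 0, 0, -1, 0, 0, 5, 0, 0, 0, -1, 0, 0, 5, 0, 0, 0, -1, 0, 0, 4, 0, 0, 0, -1, 0, 0, 4, 0, 0, 0, -1, 0, 0, 0, 0, 0, 0]
}}

```text
t: 8.93
eef_pos: [0.5255, 0.0336, 0.0802]
tool_rot: [0.0, 0.995, 0.099, -0.0]
contact_force: [-0.1, 1.2, -0.1]
gripper_width: 0.62
```

```bash
cat > look.py <<'E'
from h import *
import sys
n=sys.argv[1]; c=cam('scene'); v,u=230,340
cv2.imwrite(f'pics/{n}.png',cv2.resize(c['pixels'][v-50:v+50,u-55:u+55],(660,600),interpolation=cv2.INTER_CUBIC))
E
python3 plan.py .5255 .034 .0585 .20 1; python3 look.py low1
```

```text
t8.93 p [0.5255 0.0336 0.0802] yaw 0.198 w 0.620 F [-0.1  1.2 -0.1] q7 -1.67 tilt [-0.0002 -0.    ]
[np.float64(0.1), np.float64(-0.4), np.float64(21.7)] -0.002
```

View pics/low1.png

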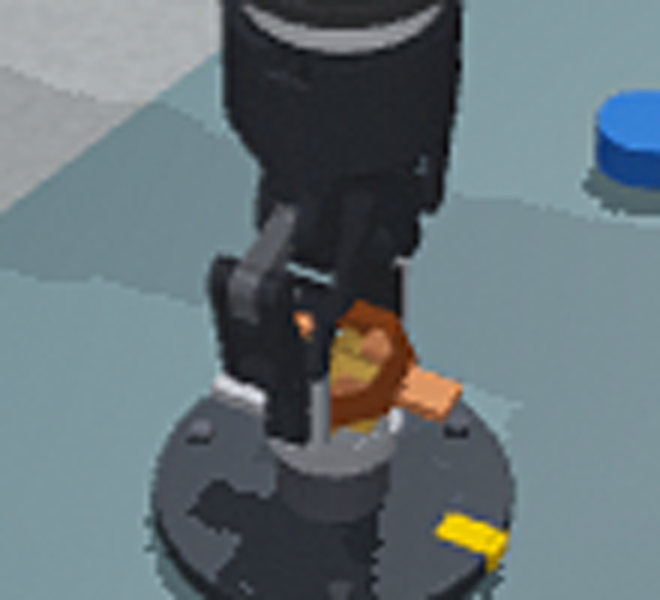

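The disc is over the brass splines with no contact force, and brass shows both in the bore and below it. I'll continue down.

Request:
{"method": "drive_tool", "body": {
  "series": [-1, 0, 0, 4, 0, 0, 0, -1, 0, 0, 4, 0, 0, 0, -1, 0, 0, 4, 0, 0, 0, -1, 0, 0, 3, 0, 0, 0, -1, 0, 0, 2, 0, 0, 0, -1, 0, 0, 2, 0, 0, 0, -1, 0, 0, 0, 0, 0, 0]
}}

```text
t: 9.85
eef_pos: [0.5255, 0.0336, 0.0612]
tool_rot: [0.0, 0.995, 0.099, -0.0]
contact_force: [-0.0, 0.3, -1.5]
gripper_width: 0.617
```

Request:
{"method": "drive_tool", "body": {
  "series": [-1, 0, 0, 1.5, 0, 0, 0, -1, 0, 0, 0, 0, 0, 0]
}}

```text
t: 10.1
eef_pos: [0.5255, 0.0336, 0.0598]
tool_rot: [0.0, 0.995, 0.099, -0.0]
contact_force: [-0.1, 0.0, -1.1]
gripper_width: 0.62
```

Request:
{"method": "drive_tool", "body": {
  "series": [-1, 0, 0, 1.5, 0, 0, 0, -1, 0, 0, 0, 0, 0, 0]
}}

```text
t: 10.35
eef_pos: [0.5257, 0.0336, 0.0592]
tool_rot: [0.0, 0.995, 0.099, 0.0]
contact_force: [-3.5, 0.8, 9.9]
gripper_width: 0.618
```

Contact came at TCP z 59.2 mm with 10 N, where the seat was expected (58.5). I'll press slightly, release, and lift straight up.

Request:
{"method": "drive_tool", "body": {
  "series": [-1, 0, 0, 0.5, 0, 0, 0, 0.4, 0, 0, 0, 0, 0, 0, 0.6, 0, 0, 0, 0, 0, 0, 1, 0, 0, 0, 0, 0, 0, 1, 0, 0, 0, 0, 0, 0, 1, 0, 0, -20, 0, 0, 0, 1, 0, 0, -40, 0, 0, 0, 1, 0, 0, -40, 0, 0, 0]
}}

```text
t: 11.35
eef_pos: [0.5252, 0.0335, 0.1586]
tool_rot: [-0.0, 0.995, 0.099, -0.0]
contact_force: [1.1, 0.1, 0.2]
gripper_width: 1.002
```

```bash
python3 plan.py .531 -.2315 .16 1.78 9; python3 look.py rel1
```

```text
t11.35 p [0.5252 0.0335 0.1586] yaw 0.198 w 1.002 F [1.1 0.1 0.2] q7 -1.64 tilt [-0.001  -0.0001]
[np.float64(-5.2), np.float64(29.0), np.float64(-0.2)] -0.176
[np.float64(-10.2), np.float64(27.7), np.float64(-0.2)] -0.176
[np.float64(-14.8), np.float64(25.5), np.float64(-0.2)] -0.176
[np.float64(-19.1), np.float64(22.5), np.float64(-0.2)] -0.176
[np.float64(-22.7), np.float64(18.8), np.float64(-0.2)] -0.176
[np.float64(-25.6), np.float64(14.5), np.float64(-0.2)] -0.176
[np.float64(-27.8), np.float64(9.8), np.float64(-0.2)] -0.176
[np.float64(-29.1), np.float64(4.8), np.float64(-0.2)] -0.176
[np.float64(-29.5), np.float64(-0.3), np.float64(-0.2)] -0.176
```

View pics/rel1.png

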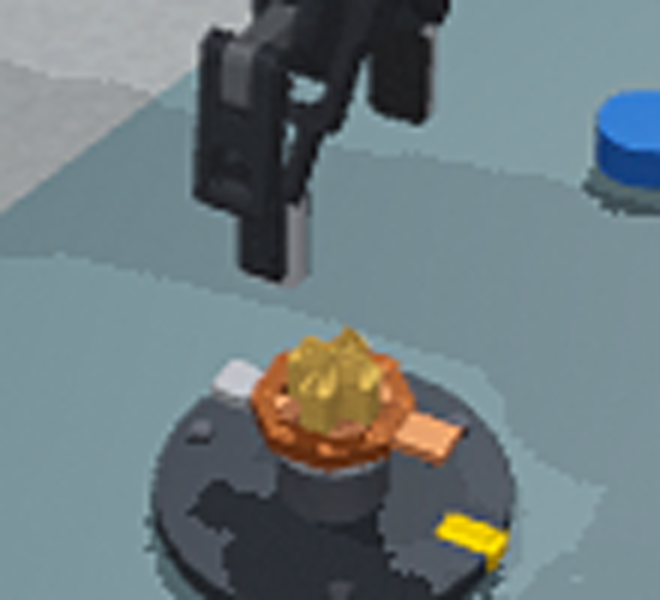

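The friction disc is home and flat: tab in line with the mark, bore around the brass, gripper clear above. Next is the steel plate, squeezed on both 45° flat pairs and then gripped at 90° to the tab.

Request:
{"method": "drive_tool", "body": {
  "series": [1, -5.2, 29, 0, 0, 0, -0.176, 1, -10.2, 27.7, 0, 0, 0, -0.176, 1, -14.8, 25.5, 0, 0, 0, -0.176, 1, -19.1, 22.5, 0, 0, 0, -0.176, 1, -22.7, 18.8, 0, 0, 0, -0.176, 1, -25.6, 14.5, 0, 0, 0, -0.176, 1, -27.8, 9.8, 0, 0, 0, -0.176, 1, -29.1, 4.8, 0, 0, 0, -0.176, 1, -29.5, -0.3, 0, 0, 0, -0.176, 1, 0, 0, 0, 0, 0, 0]
}}

```text
t: 12.65
eef_pos: [0.5308, -0.2349, 0.1572]
tool_rot: [-0.0, 0.631, 0.776, -0.0]
contact_force: [0.4, 0.1, 0.1]
gripper_width: 1.001
```

```bash
python3 plan.py .531 -.2315 .03 1.78 4
```

```text
t12.65 p [ 0.5308 -0.2349  0.1572] yaw 1.777 w 1.001 F [0.4 0.1 0.1] q7 0.29 tilt [-0.0005 -0.0006]
[np.float64(0.8), np.float64(0.2), np.float64(31.8)] -0.001
x 4
```

Request:
{"method": "drive_tool", "body": {
  "series": [1, 0.5, 0, 31.8, 0, 0, 0, 1, 0.5, 0, 31.8, 0, 0, 0, 1, 0.5, 0, 31.8, 0, 0, 0, 1, 0.5, 0, 31.8, 0, 0, 0, 1, 0, 0, 0, 0, 0, 0, 0.6, 0, 0, 0, 0, 0, 0, 0.4, 0, 0, 0, 0, 0, 0, -1, 0, 0, 0, 0, 0, 0, -1, 0, 0, 0, 0, 0, 0, -1, 0, 0, 0, 0, 0, 0, -1, 0, 0, 0, 0, 0, 0],
  "force": 25
}}

```text
t: 14.02
eef_pos: [0.5323, -0.2297, 0.0322]
tool_rot: [0.001, 0.629, 0.778, 0.001]
contact_force: [-0.5, 1.2, 7.6]
gripper_width: 0.72
```

Request:
{"method": "drive_tool", "body": {
  "series": [1, 0, 0, 0, 0, 0, 0, 1, 0, 0, 0, 0, 0, 0, 1, 0, 0, 0, 0, 0, -0.175, 1, 0, 0, 0, 0, 0, -0.175, 1, 0, 0, 0, 0, 0, -0.175, 1, 0, 0, 0, 0, 0, -0.175, 1, 0, 0, 0, 0, 0, -0.175, 1, 0, 0, 0, 0, 0, -0.175, 1, 0, 0, 0, 0, 0, -0.175, 1, 0, 0, 0, 0, 0, -0.175, 1, 0, 0, 0, 0, 0, -0.171, 1, 0, 0, 0, 0, 0, 0]
}}

```text
t: 15.52
eef_pos: [0.5308, -0.23, 0.0303]
tool_rot: [-0.0, -0.104, 0.995, 0.0]
contact_force: [-0.2, 0.1, -0.2]
gripper_width: 0.997
```

Request:
{"method": "drive_tool", "body": {
  "series": [0.6, 0, 0, 0, 0, 0, 0, 0.4, 0, 0, 0, 0, 0, 0, -1, 0, 0, 0, 0, 0, 0, -1, 0, 0, 0, 0, 0, 0, -1, 0, 0, 0, 0, 0, 0, -1, 0, 0, 0, 0, 0, 0]
}}

```text
t: 16.27
eef_pos: [0.531, -0.2298, 0.0307]
tool_rot: [-0.0, -0.105, 0.994, -0.0]
contact_force: [-1.3, 0.4, 4.7]
gripper_width: 0.721
```

```bash
python3 plan.py .531 -.2315 .03 3.35 1
```

```text
t16.27 p [ 0.531  -0.2298  0.0307] yaw -2.931 w 0.721 F [-1.3  0.4  4.7] q7 1.50 tilt [-0.0002 -0.0002]
[np.float64(0.4), np.float64(-1.7), np.float64(0.7)] -6.281
```

Request:
{"method": "drive_tool", "body": {
  "series": [1, 0, 0, 0, 0, 0, 0, 1, 0, 0, 0, 0, 0, 0, 1, -1, 0, 0, 0, 0, 0.157, 1, 0, 0, 0, 0, 0, 0.157, 1, 0, 0, 0, 0, 0, 0.157, 1, 0, 0, 0, 0, 0, 0.157, 1, 0, 0, 0, 0, 0, 0.157, 1, 0, 0, 0, 0, 0, 0, 0.6, 0, 0, 0, 0, 0, 0, 0.4, 0, 0, 0, 0, 0, 0, -1, 0, 0, 0, 0, 0, 0, -1, 0, 0, 0, 0, 0, 0],
  "force": 40
}}

```text
t: 17.77
eef_pos: [0.5321, -0.2296, 0.0308]
tool_rot: [0.0, 0.283, 0.959, -0.0]
contact_force: [-2.3, 0.2, 5.7]
gripper_width: 0.715
```

Request:
{"method": "drive_tool", "body": {
  "series": [-1, 0, 0, 0, 0, 0, 0, -1, 0, 0, 0, 0, 0, 0, -1, 0, 0, 0, 0, 0, 0]
}}

```text
t: 18.15
eef_pos: [0.5321, -0.2295, 0.0308]
tool_rot: [0.0, 0.283, 0.959, -0.0]
contact_force: [-1.4, 0.1, 5.9]
gripper_width: 0.717
```

Request:
{"method": "drive_tool", "body": {
  "series": [-1, 0, 0, -20, 0, 0, 0, -1, 0, 0, -30, 0, 0, 0, -1, 0, 0, -40, 0, 0, 0, -1, 0, 0, -20, 0, 0, 0, -1, 0, 0, 0, 0, 0, 0]
}}

```text
t: 18.77
eef_pos: [0.5329, -0.2299, 0.1421]
tool_rot: [0.002, 0.283, 0.959, -0.0]
contact_force: [-0.1, -0.5, -0.9]
gripper_width: 0.717
```

```bash
python3 plan.py .5235 .0335 .14 .20 13
```

```text
t18.77 p [ 0.5329 -0.2299  0.1421] yaw 2.568 w 0.717 F [-0.1 -0.5 -0.9] q7 0.94 tilt [ 0.0029 -0.0014]
[np.float64(11.6), np.float64(16.6), np.float64(0.2)] 0.182
[np.float64(14.4), np.float64(14.2), np.float64(0.2)] 0.182
[np.float64(16.8), np.float64(11.4), np.float64(0.2)] 0.182
[np.float64(18.6), np.float64(8.2), np.float64(0.2)] 0.182
[np.float64(19.7), np.float64(4.7), np.float64(0.2)] 0.182
[np.float64(20.3), np.float64(1.0), np.float64(0.2)] 0.182
[np.float64(20.1), np.float64(-2.7), np.float64(0.2)] 0.182
[np.float64(19.3), np.float64(-6.3), np.float64(0.2)] 0.182
[np.float64(17.8), np.float64(-9.7), np.float64(0.2)] 0.182
[np.float64(15.8), np.float64(-12.7), np.float64(0.2)] 0.182
[np.float64(13.2), np.float64(-15.4), np.float64(0.2)] 0.182
[np.float64(10.2), np.float64(-17.5), np.float64(0.2)] 0.182
[np.float64(6.9), np.float64(-19.1), np.float64(0.2)] 0.182
```

Request:
{"method": "drive_tool", "body": {
  "series": [-1, 11.6, 16.6, 0, 0, 0, 0.182, -1, 14.4, 14.2, 0, 0, 0, 0.182, -1, 16.8, 11.4, 0, 0, 0, 0.182, -1, 18.6, 8.2, 0, 0, 0, 0.182, -1, 19.7, 4.7, 0, 0, 0, 0.182, -1, 20.3, 1, 0, 0, 0, 0.182, -1, 20.1, -2.7, 0, 0, 0, 0.182, -1, 19.3, -6.3, 0, 0, 0, 0.182, -1, 17.8, -9.7, 0, 0, 0, 0.182, -1, 15.8, -12.7, 0, 0, 0, 0.182, -1, 13.2, -15.4, 0, 0, 0, 0.182, -1, 10.2, -17.5, 0, 0, 0, 0.182]
}}

```text
t: 20.27
eef_pos: [0.5218, 0.014, 0.139]
tool_rot: [0.0, 0.982, 0.188, -0.001]
contact_force: [0.2, 0.5, -0.3]
gripper_width: 0.713
```

Request:
{"method": "drive_tool", "body": {
  "series": [-1, 7, -19, 0, 0, 0, 0.182, -1, 0, 0, 0, 0, 0, 0, -1, 0, 0, 0, 0, 0, 0]
}}

```text
t: 20.65
eef_pos: [0.5219, 0.0328, 0.1398]
tool_rot: [0.0, 0.995, 0.102, -0.001]
contact_force: [0.2, -0.9, -2.0]
gripper_width: 0.71
```

```bash
python3 plan.py .5237 .0333 .14 .20 1; python3 look.py hold2
```

```text
t20.65 p [0.5219 0.0328 0.1398] yaw 0.205 w 0.710 F [ 0.2 -0.9 -2. ] q7 -1.65 tilt [-0.0015 -0.0011]
[np.float64(1.9), np.float64(-0.1), np.float64(-0.2)] 0.005
```

View pics/hold2.png

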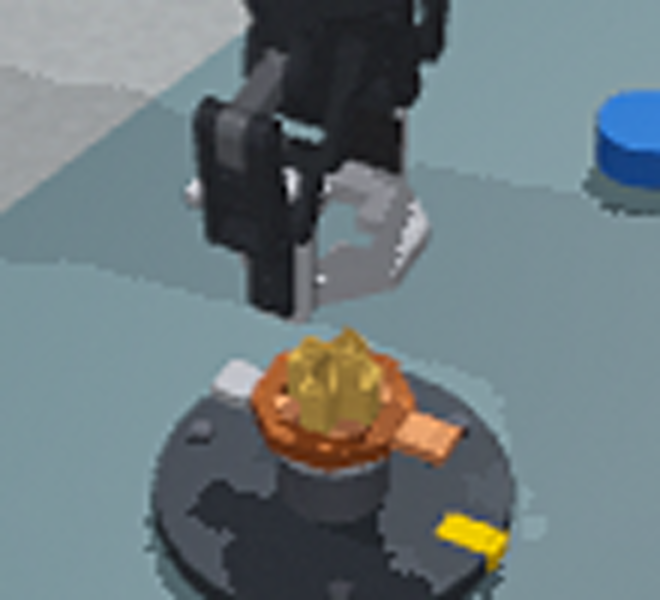

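The steel plate is held flat with its tab towards the far side, behind the left finger and away from the mark. The friction disc is still seated. I'm going down with a 1.9 mm correction along tool x.

Request:
{"method": "drive_tool", "body": {
  "series": [-1, 1.9, 0, 15, 0, 0, 0.005, -1, 0, 0, 15, 0, 0, 0, -1, 0, 0, 12, 0, 0, 0, -1, 0, 0, 5, 0, 0, 0, -1, 0, 0, 5, 0, 0, 0, -1, 0, 0, 4, 0, 0, 0, -1, 0, 0, 4, 0, 0, 0, -1, 0, 0, 0, 0, 0, 0]
}}

```text
t: 21.7
eef_pos: [0.5241, 0.0343, 0.0804]
tool_rot: [0.0, 0.995, 0.098, -0.0]
contact_force: [0.7, -0.1, -1.5]
gripper_width: 0.714
```

```bash
python3 plan.py .5237 .0333 .07 .20 1; python3 look.py low2
```

```text
t21.70 p [0.5241 0.0343 0.0804] yaw 0.197 w 0.714 F [ 0.7 -0.1 -1.5] q7 -1.69 tilt [-0.0003 -0.0001]
[np.float64(-0.6), np.float64(0.9), np.float64(10.4)] -0.003
```

View pics/low2.png

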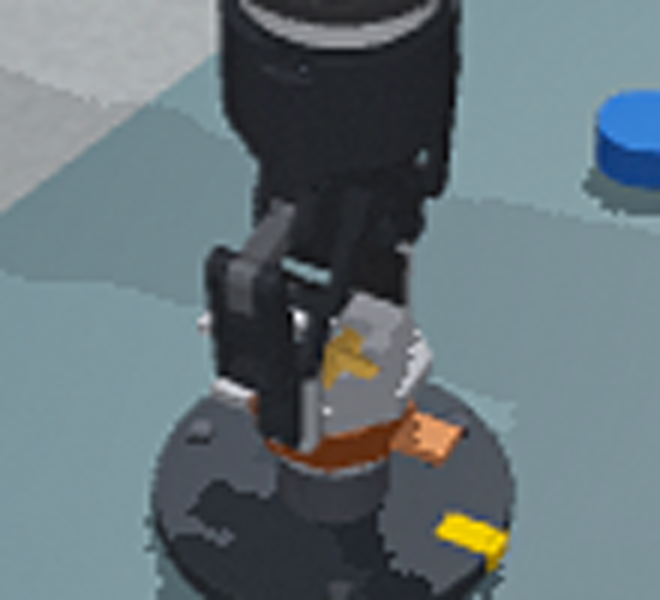

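The brass spline shows inside the plate's bore and there is no contact force. I'll lower to the disc.

Request:
{"method": "drive_tool", "body": {
  "series": [-1, -0.3, 0.5, 4, 0, 0, 0, -1, 0, 0, 3, 0, 0, 0, -1, 0, 0, 2.5, 0, 0, 0, -1, 0, 0, 2, 0, 0, 0, -1, 0, 0, 0, 0, 0, 0]
}}

```text
t: 22.38
eef_pos: [0.5239, 0.0337, 0.0689]
tool_rot: [0.0, 0.995, 0.098, -0.0]
contact_force: [-0.0, 0.4, 0.0]
gripper_width: 0.713
```

Request:
{"method": "drive_tool", "body": {
  "series": [-1, 0, 0, 1.5, 0, 0, 0, -1, 0, 0, 0, 0, 0, 0]
}}

```text
t: 22.62
eef_pos: [0.524, 0.0337, 0.0675]
tool_rot: [0.0, 0.995, 0.098, -0.0]
contact_force: [0.8, 0.3, -1.3]
gripper_width: 0.711
```

Request:
{"method": "drive_tool", "body": {
  "series": [-1, 0, 0, 1.2, 0, 0, 0, -1, 0, 0, 0, 0, 0, 0]
}}

```text
t: 22.88
eef_pos: [0.5242, 0.0337, 0.0669]
tool_rot: [0.0, 0.995, 0.098, 0.0]
contact_force: [-1.7, -0.9, 5.3]
gripper_width: 0.714
```

Contact at 66.9 mm, where the seat was expected (66.8). I'll press, release and retreat, clear of the top camera's line of sight.

Request:
{"method": "drive_tool", "body": {
  "series": [-1, 0, 0, 0.7, 0, 0, 0, 0.5, 0, 0, 0, 0, 0, 0, 0.7, 0, 0, 0, 0, 0, 0, 1, 0, 0, 0, 0, 0, 0, 1, 0, 0, 0, 0, 0, 0, 1, 0, 0, -20, 0, 0, 0, 1, 0, 0, -40, 0, 0, 0, 1, 0, 0, -50, 0, 0, 0]
}}

```text
t: 23.88
eef_pos: [0.5232, 0.0336, 0.176]
tool_rot: [-0.0, 0.995, 0.098, -0.001]
contact_force: [0.7, -0.5, 0.2]
gripper_width: 0.995
```

Request:
{"method": "drive_tool", "body": {
  "series": [1, 0, 50, 0, 0, 0, 0, 1, 0, 50, 0, 0, 0, 0, 1, 0, 50, 0, 0, 0, 0, 1, 0, 50, 0, 0, 0, 0, 1, 0, 50, 0, 0, 0, 0, 1, 0, 0, 0, 0, 0, 0, 1, 0, 0, 0, 0, 0, 0]
}}

```text
t: 24.75
eef_pos: [0.5727, -0.2109, 0.1753]
tool_rot: [-0.0, 0.995, 0.098, -0.0]
contact_force: [-0.4, 0.2, 0.4]
gripper_width: 0.999
```

```bash
python3 - <<'E'
from meas import *
c=cam('scene');d=cam('top');o=bot.get_obs();print(o['t'],o['eef_pos'],o['contact_force'])
a=c['pixels'][195:295,285:395]; b=d['pixels'][180:280,248:358]
cv2.imwrite('pics/end.png',np.hstack([cv2.resize(x,(400,364),interpolation=cv2.INTER_CUBIC) for x in(a,b)]))
for n,q,near,rad in(('scene',c,(340,250),6.5),('top',d,(303,230),8)):
    M=masks(q); m=blob(M['steel']|M['brass'],near,24); b_,t,A=body_tab(m,rad)
    B,T=onz(q,[b_],.060)[0],onz(q,[t],.060)[0]; v=T-B; print(n,b_,t,B.round(4),'tab',np.hypot(*v[:2]).round(4),np.arctan2(v[1],v[0]).round(3))
E
```

```text
24.85 [ 0.5729159  -0.20970381  0.17556552] [-0.56305062 -1.16168518  0.04681054]
scene [339.56032076 243.87792321] [321.29418239 238.95330189] [0.5205 0.0341 0.06  ] tab 0.0413 -2.834
top [302.77280971 225.79162016] [306.3654476  244.68722707] [0.5249 0.033  0.06  ] tab 0.0416 -2.956
```

View pics/end.png

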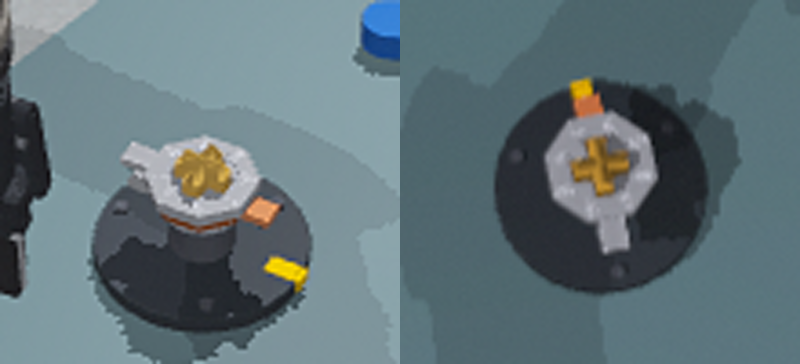

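Both plates are seated: steel tab opposite the mark, copper tab towards it, gripper well clear. From the top view the plate centre is (0.5249, 0.033) and the hub (0.5248, 0.033). The tab line is 0.186 rad, against 0.20 for the mark.

```bash
python3 -c "
from station import bot
print(bot.hand_in())"
```

```text
the job is handed in; nothing more can be done
None
```

The brake pack is built and handed in after about 25 s of robot time. The friction disc is seated with its tab towards the yellow mark, and the steel plate sits flat on it with its tab pointing away. The hand-in itself gave no verdict.

- **How it went:** I squeezed each plate on its 45° flats to centre it, then gripped it on the flats 90° from the tab. Each was lowered until contact, pressed lightly, released and backed off straight up.
- **Seating:** The friction disc met the seat at a tool height of 59.2 mm (58.5 expected), and the steel plate met the disc at 66.9 mm (66.8 expected). Contact force was 5–10 N when each touched down.
- **Final check, top camera:** The steel plate's centre is within 0.2 mm of the hub axis. Its tab line is about 0.014 rad off the mark line, within the 0.2 rad allowed.
- **Cameras that disagreed:** The scene camera put the plate about 4 mm from where the top camera did, and its tab line at about 0.31 rad instead of 0.19. The same 2–4 mm disagreement showed at the start. On centre I trusted the top view, the contact heights and the brass visible in the bore. The scene camera's tab line would still be within 0.2 rad.
- **Other objects:** The gripper went nowhere near the circuit board, screwdriver or oil can, but I did not measure their positions again at the end.

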